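# Pack the drained piping nozzles into their tub

### The arm

A 6-joint arm with a two-finger parallel gripper is mounted at the origin on a cart in front of the work surface, level with it; the furniture and walls round the work are solid. World frame = base frame: x ahead of the robot, y to its left, z up, the work surface at z = 0. Lengths are in m, angles in rad, forces in N, time in s.
With the tool pointing down it reaches from about 0.25 to 0.8 m from the base axis. Payload 8.5 kg.
Tool frame: the origin (TCP) lies at the centre of the arm's flange, where the gripper is bolted on; the fingertips stand 173 mm ahead of it and the grasp point (between the pads) lies 155 mm ahead of it (manip.grasp_offset is the distance from the TCP to the grasp point, in m); z points along the fingers, x is the direction in which the jaws open and shut, and the axes are right-handed (so a half turn about z gives the same grasp; the last joint's range is limited). The gripper opens to 85 mm and grips with 20 to 120 N. Pads are 22 mm wide; open, the fingers measure 114 mm over their backs; the gripper's body (76 mm by 85 mm) begins 54 mm behind the grasp point. The pads swing forward as they close: fully open they stand 13 mm farther back than shut.
Start: joints at [0, 0.238, -0.013, 1.319, 0, 1.571], TCP at [0.525, 0, 0.405] pointing down, gripper open.
Joint ranges: [-2.66, 2.66], [-1.03, 1.9], [-1.14, 1.46], [-1.82, 2.27], [-1.45, 1.34], [-3.14, 3.14]. Speed limits (rad/s): [2.22, 2.22, 2.79, 3.14, 3.14, 3.14].

### API

Orientations are given as [roll, pitch, yaw] about the fixed x, y, z axes, in that order (R = Rz(yaw) Ry(pitch) Rx(roll)).
In Python, from bench import manip gives the robot as it stands. Calls block until the motion is done:
- manip.move_to(position, orientation): joint-space move of the TCP to a pose.
- manip.move_straight(position, rot=None, vel=0.15, until_force=None): straight line of the TCP; rot=None keeps the orientation; vel is the mean speed in m/s. With until_force (N) it stops when the force on the tool has changed by that much, and returns True; else False.
- manip.set_joints(angles): joint-space move.
- manip.gripper_open() and manip.grasp(): open the fingers fully, or close them until they stop; the grip force is fixed at half the most.
- manip.sleep(seconds).
- manip.solve_ik(position, orientation): joint angles nearest the present ones, or None.
- manip.observe(): the state.
- manip.grab_frame(name): name is "scene" or "side" or "wrist"; returns a dict with "img" (400x640x3 uint8, blue, green, red), "z_map" (400x640 float32, m along the optical axis (not along the pixel's ray), 0 where there is no reading), "fov_y" (degrees; the focal length in pixels is half the picture's height over the tangent of half this angle, whatever the lens; pixels are square), "cx", "cy" (the principal point, pixels), "rvec" (rotation vector, rad) and "tvec" (3), from world to camera coordinates, as OpenCV has them. Camera axes: x right, y down, z forward; pixel columns grow to the right and rows downward; lengths in m; the calibration is good to about 2 mm. A picture is of the moment at which its call begins.
A pose or a line that the arm cannot do raises manip.Unreachable and nothing moves.
- manip.close_job(): hands the job in, once; it reports no verdict.
The state is a dict: "time": time; "qpos": joint angles; "joint_velocities": joint speeds; "joint_torque": joint torques, N m; "ee_pos": TCP position; "tcp_rot": TCP orientation; "wrist_force": force on the tool from outside, world axes, zero at the start; "torque": the same for the moment, N m; "gripper_width": opening from 0.0 (shut) to 1.0 (fully open).
Only numpy, scipy, OpenCV 4.12 (cv2) and the standard library are available. Lean on these libraries where they do the work, as an engineer would, in place of code of your own. Each camera call takes 0.05 s, during which the arm holds its last target.

### The job

Put all the washed piping nozzles away in the white storage tub: take the draining pan by its handle and tip its load into the tub through the pan's open end, put in the nozzles standing on the table as well, and set the empty pan back flat in the middle of the drying mat. Press the lid onto the tub until both clips snap home, and stand the closed tub flat in the small sheet pan that the lid lay in; leave the ring cutters, the shaker and everything else where they are.

Things in the scene. Friction and masses are not known exactly. Their poses are not given: they have to be found in the camera images.
- pan_grip (a point): Handle of the draining pan: black bar above the pan's middle line, along its x, 16 mm wide, 16 mm high, reaching 87 mm behind and 38 mm ahead of this point. The point is on the bar's axis, 72 mm above the pan's underside, 15 mm behind the pan's middle, near the centre of mass; x points to the open end, z up. 61 mm is free between pan floor and bar.
- pan_mid (a point): Draining pan of sheet steel, 180 mm long (x), 120 mm wide, 0.32 kg: flat floor 3 mm thick, 24 mm high lips along both long sides, 34 mm high lip at the back, front end (+x) open. The point is the middle of its underside, 72 mm below the handle's axis. Nozzles slide out at 30 to 40 degrees of tilt.
- pan_lip (a point): Middle of the pan's open front edge, on top of the floor (90 mm ahead of pan_mid and 3 mm above it); same axes.
- drying_mat: Ribbed dark rubber mat, 180 mm (x) by 260 mm (y), 3 mm thick, fixed to the table; the pan stands on it. Origin at the middle of its underside, on the table.
- tub_mid (a point): Open rectangular tub of white plastic, loose on the table, 82 mm high, 0.4 kg: inside 160 mm (x) by 120 mm (y), floor and walls 3 mm; a flange 5 mm thick round the rim measures 180 mm (x) by 140 mm (y) outside. The point is in the middle of the tub, 41 mm above the table, 41 mm below the flange's top; x along the long side, z up.
- store_tray: Small shallow sheet pan at the right, fixed to the table, in which the tub is kept: floor 270 mm (x) by 200 mm (y), 3 mm thick, rim 14 mm high. At the start the lid lies in it, right side up. Origin at the middle of its underside, on the table; x along its long side.
- lid_grip (a point): Handle of the snap lid: white bar along the lid's x, 80 mm long, 14 mm wide, 14 mm high, its underside 24 mm above the lid's plate. The point is in the bar's middle, 35 mm above the underside of the plate, 59 mm above the feet of its skirts. When the lid is fully home (plate on the flange) the point is 76 mm above tub_mid. z up.
- lid_plate (a point): White snap lid, 189 mm (x) by 149 mm, 0.17 kg; this point is in the middle of its plate's underside, 24 mm above the feet of its flared side skirts. It fits over the flange with 2 mm of play, x along the tub's x or against it. At each short end a sprung clip is pushed out by the flange and springs back under it: 5 to 20 N straight down on the handle clicks both in, and the tub can then be lifted by the handle.
- nozzle_p0_mid (a point): Plain steel piping nozzle: a hollow-looking cone 27 mm across at its wide end, tapering to 12 mm at the tip, 40 mm tall, 15 g. The point is on its axis half-way up; its z axis points from the wide end to the tip (up, while it stands). At the start it stands in the pan (how many do varies).
- nozzle_p1_mid (a point): Plain steel piping nozzle: a hollow-looking cone 27 mm across at its wide end, tapering to 12 mm at the tip, 40 mm tall, 15 g. The point is on its axis half-way up; its z axis points from the wide end to the tip (up, while it stands). At the start it stands in the pan (how many do varies).
- nozzle_p2_mid (a point): Plain steel piping nozzle: a hollow-looking cone 27 mm across at its wide end, tapering to 12 mm at the tip, 40 mm tall, 15 g. The point is on its axis half-way up; its z axis points from the wide end to the tip (up, while it stands). At the start it stands in the pan (how many do varies).
- nozzle_p3_mid (a point): Plain steel piping nozzle: a hollow-looking cone 27 mm across at its wide end, tapering to 12 mm at the tip, 40 mm tall, 15 g. The point is on its axis half-way up; its z axis points from the wide end to the tip (up, while it stands). At the start it stands in the pan (how many do varies).
- nozzle_t0_mid (a point): Plain steel piping nozzle: a hollow-looking cone 27 mm across at its wide end, tapering to 12 mm at the tip, 40 mm tall, 15 g. The point is on its axis half-way up; its z axis points from the wide end to the tip (up, while it stands). At the start it stands on the table in front of the mat (how many do varies).
- nozzle_t1_mid (a point): Plain steel piping nozzle: a hollow-looking cone 27 mm across at its wide end, tapering to 12 mm at the tip, 40 mm tall, 15 g. The point is on its axis half-way up; its z axis points from the wide end to the tip (up, while it stands). At the start it stands on the table in front of the mat (how many do varies).
- nozzle_t2_mid (a point): Plain steel piping nozzle: a hollow-looking cone 27 mm across at its wide end, tapering to 12 mm at the tip, 40 mm tall, 15 g. The point is on its axis half-way up; its z axis points from the wide end to the tip (up, while it stands). At the start it stands on the table in front of the mat (how many do varies).
- nozzle_t3_mid (a point): Plain steel piping nozzle: a hollow-looking cone 27 mm across at its wide end, tapering to 12 mm at the tip, 40 mm tall, 15 g. The point is on its axis half-way up; its z axis points from the wide end to the tip (up, while it stands). At the start it stands on the table in front of the mat (how many do varies).
- cutter_small: Steel ring cutter, 52 mm across, 34 mm high; stands among the loose nozzles and is not part of the job. Origin at the middle of its underside.
- bun_tray_edge (a point): Bystander, fixed: the sheet pan of buns on the scale behind the tub, 0.48 m wide (y). This point is the middle of the top of its front rim, 143 mm above the table; the pan reaches back from there and is 20 mm deep. Keep the lid and the draining pan clear of it.
- shaker: Spice shaker, 45 mm across, 105 mm high; bystander to the right of the tub. Origin at the middle of its underside.
Not all that is in view belongs to the job. What is shaped like the part that bears nozzle_t3_mid but turquoise is not meant.

How it is judged:
By the outcome, as a careful person would: the job done as asked, in the order asked, and still so for the second after the job is handed in, with the robot touching nothing.
Of nozzle_p0, nozzle_p1, nozzle_p2, nozzle_p3 only 2 to 4 are there at a start; the rules pass over those that are not, and their reading is None.
Of nozzle_t0, nozzle_t1, nozzle_t2, nozzle_t3 only 3 to 4 are there at a start; the rules pass over those that are not, and their reading is None.
At some moment in a run one of lid, nozzle_t0, nozzle_t1, nozzle_t2, nozzle_t3 may be knocked a few centimetres aside while the robot is not near it.
It also fails if it takes over 200 s, if anything falls off the work surface, if the arm or the gripper's body presses on something with over 40 N, if the wrist force passes 120 N, or if a joint passes its speed limit or range.

## Working session

There is one attempt and no reset: what is moved stays moved. The work goes in short steps, each a Python script; the robot and the scene stay as the last script left them, time stands still between calls to the robot, and variables do not carry over. Pictures are saved under pics/ and viewed, and the job is handed in when it is done.

```bash
ls -la; mkdir -p pics
cat > h.py <<'E'
import numpy as np, cv2
from bench import manip
def frame(n):
    f=manip.grab_frame(n); f['R']=cv2.Rodrigues(np.array(f['rvec'],float))[0]; f['t']=np.array(f['tvec'],float).reshape(3)
    f['f']=200/np.tan(np.radians(f['fov_y'])/2); return f
def ray(f,u,v):
    d=f['R'].T@np.array([(u-f['cx'])/f['f'],(v-f['cy'])/f['f'],1.]); c=-f['R'].T@f['t']; return c,d
def onz(f,u,v,z):
    c,d=ray(f,u,v); return c+d*(z-c[2])/d[2]
def cloud(f):
    v,u=np.mgrid[0:400,0:640]; z=f['z_map'].astype(float)
    p=np.stack([(u-f['cx'])/f['f']*z,(v-f['cy'])/f['f']*z,z],-1)
    w=(p-f['t'])@f['R']; w[z<=0]=np.nan; return w
def proj(f,p):
    c=f['R']@np.asarray(p,float)+f['t']; return f['cx']+f['f']*c[0]/c[2], f['cy']+f['f']*c[1]/c[2]
def save(f,name,crop=None,k=1):
    im=f['img']
    if crop: a,b,c,d=crop; im=im[b:d,a:c]
    if k!=1: im=cv2.resize(im,None,fx=k,fy=k,interpolation=cv2.INTER_CUBIC)
    cv2.imwrite('pics/'+name+'.png',im)
E
python3 - <<'E'
from h import *
for n in ['scene','side','wrist']:
    f=frame(n); save(f,'a_'+n); print(n,f['fov_y'],f['cx'],f['cy'],-f['R'].T@f['t'],f['R'][2])
print(manip.observe(), manip.grasp_offset)
E
```

```text
total 12
drwxr-xr-x  3 agent agent 4096 Dec  7 08:54 .
drwxr-xr-x 23 root  root  4096 Dec  7 08:54 ..
drwxr-xr-x  2 agent agent 4096 Dec  7 08:54 pics
scene 48.050521808855855 320.65655132049193 194.55728661651588 [-0.08182174  0.84121971  0.62926471] [ 0.52680748 -0.73560815 -0.4258574 ]
side 55.73065910948457 322.8600784792024 199.71155717714512 [ 0.47848195 -0.97959477  0.54906751] [ 0.05270629  0.91801917 -0.39301763]
wrist 68.83380051807903 320.445704519586 195.94112623205882 [0.52461846 0.07165848 0.37387474] [-0.00129588 -0.28186017 -0.95945462]
{'time': 0.15, 'qpos': array([-1.01784372e-05,  2.38657582e-01, -1.40049039e-02,  1.31918262e+00,
       -2.74369412e-05,  1.57078757e+00]), 'joint_velocities': array([ 0.00102695, -0.00160042,  0.00256442,  0.00036832,  0.00158161,
       -0.00070262]), 'joint_torque': array([-5.83120764e-04, -5.39078343e+01,  3.46597445e+01,  1.44879267e-02,
       -3.84108148e-05, -6.07092011e-05]), 'ee_pos': array([ 5.24899128e-01, -9.00274077e-06,  4.04239230e-01]), 'tcp_rot': array([ 3.14156523e+00,  1.04877962e-03, -1.41993402e-06]), 'wrist_force': array([-0.74863672, -0.77733424, -0.29331307]), 'torque': array([ 0.02811117,  0.00644443, -0.01904666]), 'gripper_width': 0.9994501614812538} 0.1547
```

View pics/a_scene.png

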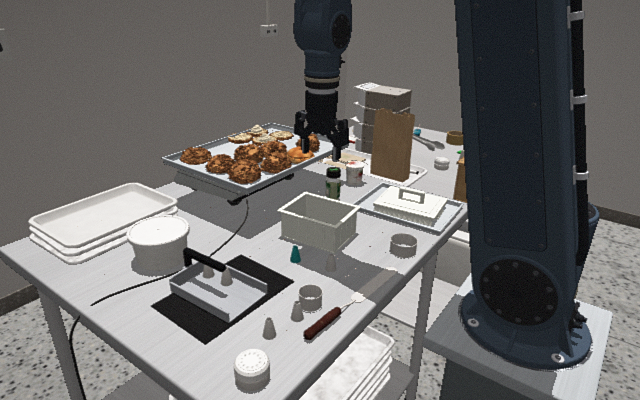

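View pics/a_side.png

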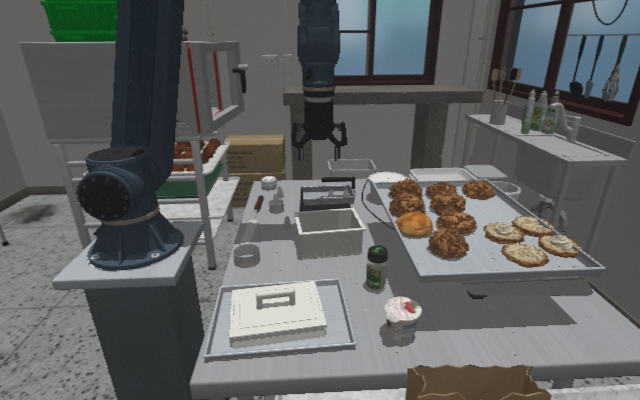

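View pics/a_wrist.png

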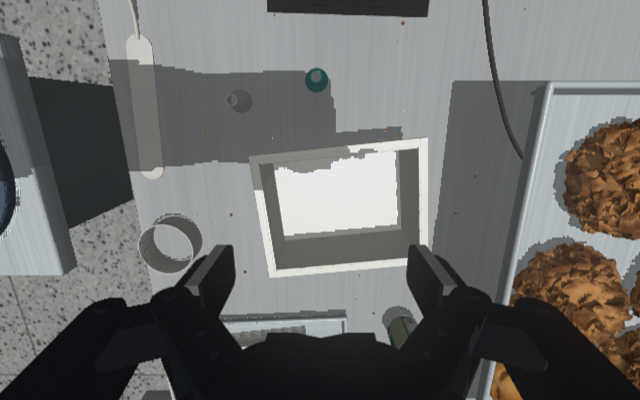

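The scene view shows the plain grey nozzles at about (268,326), (297,309) and (332,262). A turquoise one, not meant, is at (295,254). The pan sits on the mat at (220,285), the tub is at (318,220), and the lid lies in the tray at (411,203). The ring cutter near the nozzles is at (310,297). Next I'll enlarge this area and take a wrist view from over the pan.

Run:
```python
from h import *
f=frame('scene'); save(f,'b_scene',(140,180,440,390),2.6)
for n,(u,v),z in [('n1',(268,326),.02),('n2',(297,309),.02),('n3',(332,262),.02),('teal',(295,254),.02),('cutter',(310,297),.017),('tub',(318,220),.06),('lid',(411,203),.05),('pan',(220,285),.01),('mat',(225,297),.0),('handle_back',(187,255),.08),('handle_f',(222,268),.08)]:
    print(n,onz(f,u,v,z).round(3))
manip.move_to([0.50,0.26,0.42],[np.pi,0,0])
w=frame('wrist'); save(w,'b_wrist'); print(manip.observe()['time'])
```

```text
n1 [0.396 0.341 0.02 ]
n2 [0.383 0.267 0.02 ]
n3 [0.425 0.081 0.02 ]
teal [0.517 0.108 0.02 ]
cutter [0.388 0.217 0.017]
tub [ 0.534 -0.009  0.06 ]
lid [ 0.392 -0.278  0.05 ]
pan [0.58  0.299 0.01 ]
mat [0.549 0.314 0.   ]
handle_back [0.644 0.33  0.08 ]
handle_f [0.546 0.317 0.08 ]
1.275
```

View pics/b_scene.png

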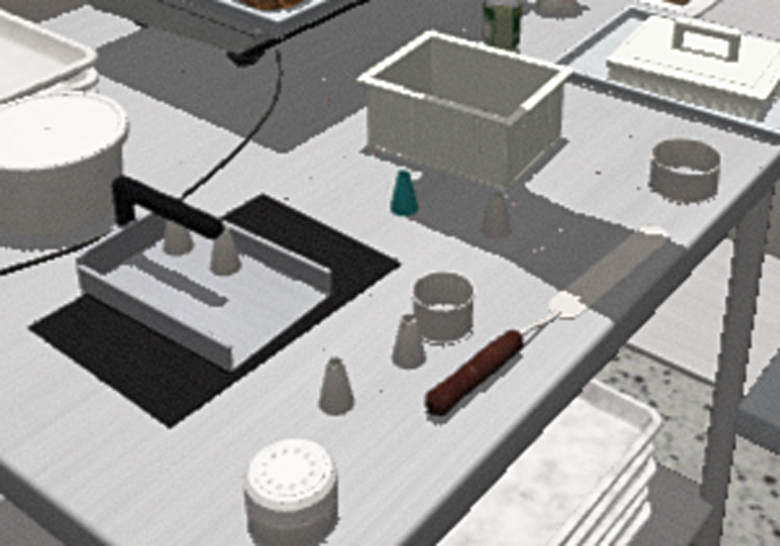

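View pics/b_wrist.png

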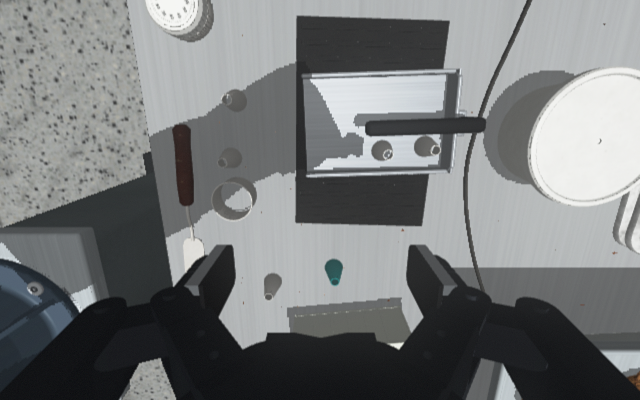

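Run:
```python
from h import *
f=frame('wrist'); W=cloud(f); Z=W[...,2]; im=f['img'].astype(int)
def rect(m,name):
    P=W[m][:,:2].astype(np.float32); 
    r=cv2.minAreaRect(P); print(name,len(P),np.round(r[0],4),np.round(r[1],4),round(r[2],2),'z',np.round(np.nanpercentile(W[m][:,2],[1,50,99]),4))
roi=np.zeros(Z.shape,bool); roi[20:240,290:500]=1
dark=im.max(2)<60
m=roi&(Z>.06)&(Z<.1)
n,l,s,c=cv2.connectedComponentsWithStats(m.astype(np.uint8))
for i in range(1,n):
    if s[i][4]>100: rect(l==i,'handle')
m=roi&(Z>.003)&(Z<.06)
n,l,s,c=cv2.connectedComponentsWithStats(m.astype(np.uint8))
for i in range(1,n):
    if s[i][4]>100: print(s[i]); rect(l==i,'pan')
m=roi&dark&(Z<.02)
rect(m,'mat')
g=W[180:190,600:620]; 
for r in [(235,60),(250,280),(245,180)]: pass
t=W[60:140,150:180,2]; print('table z',np.nanmean(t),np.nanstd(t))
for (u,v,k) in [(233,99,'t0'),(229,157,'t1'),(272,286,'t2'),(334,270,'teal'),(382,150,'p'),(428,146,'p'),(234,200,'cut')]:
    w=W[v-20:v+21,u-20:u+21]; b=(w[...,2]>.012); 
    top=w[w[...,2]>np.nanmax(w[...,2])-.006]
    print(k,'top',np.nanmedian(top,0).round(4),'mean',np.nanmean(w[b],0).round(4),b.sum())
```

```text
handle 1900 [0.608  0.3147] [0.1229 0.0161] 1.71 z [0.0759 0.0827 0.0849]
[  296    20   171   206 25338]
pan 25338 [0.5689 0.3043] [0.2584 0.2005] 88.5 z [0.003  0.0057 0.0399]
[477  60  23  56 275]
pan 275 [0.707  0.3553] [0.065  0.0064] 77.26 z [0.0065 0.0104 0.0127]
[463 132  14 108 510]
pan 510 [0.7006 0.227 ] [0.0155 0.1525] 7.04 z [0.0049 0.0082 0.0105]
mat 14166 [0.59   0.3041] [0.257  0.2431] 88.47 z [0.0016 0.0035 0.0057]
table z 0.001313313401295797 0.00462371299704138
t0 top [0.3964 0.3429 0.0393] mean [0.3971 0.3432 0.0266] 276
t1 top [0.3838 0.2721 0.0389] mean [0.3844 0.2728 0.0265] 264
t2 top [0.4281 0.0863 0.0389] mean [0.4283 0.0875 0.0267] 265
teal top [0.5196 0.1103 0.0385] mean [0.5186 0.1109 0.0266] 258
p top [0.5656 0.3086 0.0825] mean [0.573  0.2879 0.0455] 576
p top [0.6094 0.3116 0.083 ] mean [0.6293 0.2946 0.0464] 881
cut top [0.3855 0.2088 0.0335] mean [0.3845 0.2161 0.0251] 557
```

Run:
```python
from h import *
f=frame('wrist'); save(f,'c_w',(200,40,500,310),2.6)
```

```text
(no output)
```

View pics/c_w.png

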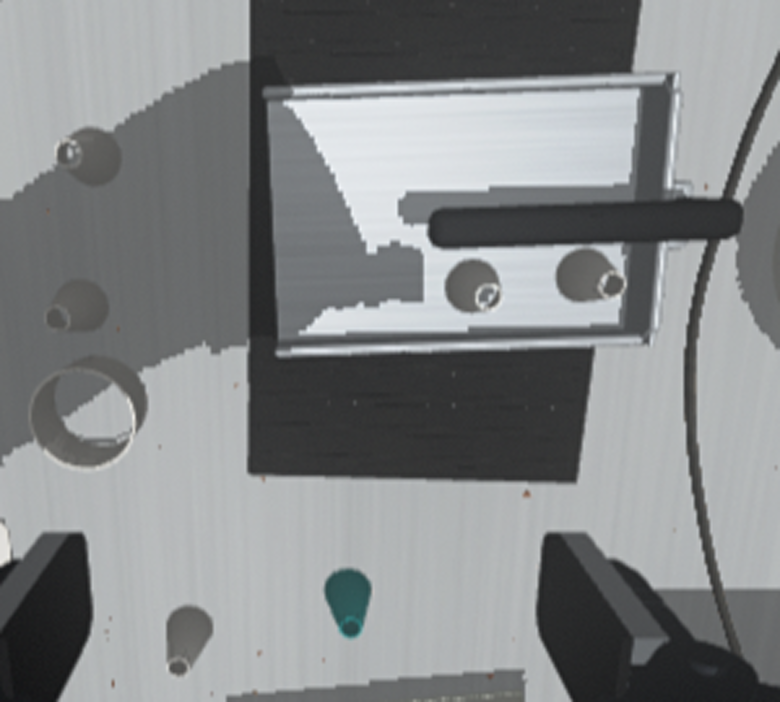

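Two nozzles stand in the pan, and its open end faces the robot. There are three on the table. Next I'll measure the mat corners, the tub and the bun rim.

Run:
```python
from h import *
f=frame('wrist')
for p in [(298,16),(449,21),(422,225),(296,222)]: print('mat',onz(f,*p,.003).round(4))
for n,p in [('front lip L',(303,75)),('front lip R',(307,177)),('backL',(460,69)),('backR',(451,172))]: print(n,onz(f,*p,.03 if 'front' in n else .037).round(4))
manip.move_to([0.46,-0.02,0.45],[np.pi,0,0])
f=frame('wrist'); save(f,'d_w'); W=cloud(f); Z=W[...,2]
def rect(m,name):
    P=W[m][:,:2].astype(np.float32); r=cv2.minAreaRect(P); print(name,len(P),np.round(r[0],4),np.round(r[1],4),round(r[2],2),np.round(np.nanpercentile(W[m][:,2],[1,50,99]),4))
m=((Z>.07)&(Z<.092)&(W[...,0]<.66)&(abs(W[...,1])<.15)).astype(np.uint8)
n,l,s,c=cv2.connectedComponentsWithStats(m)
for i in range(1,n):
    if s[i][4]>300: print(s[i]); rect(l==i,'flange')
m=(Z>.13)&(Z<.16)&(W[...,0]<.9)&(W[...,0]>.6)
if m.sum(): 
  x=W[m]
  for y in np.arange(-.3,.4,.05):
    k=abs(x[:,1]-y)<.02
    if k.sum()>10: print('rim y',round(y,2),np.percentile(x[k][:,0],[1,5,20]).round(3))
s=frame('scene');S=cloud(s)
m=(S[...,2]>.133)&(S[...,2]<.16)&(S[...,0]>.55)&(S[...,0]<1.3); x=S[m]
for y in np.arange(-.4,.5,.1):
    k=abs(x[:,1]-y)<.02
    if k.sum()>10: print('scene rim y',round(y,2),np.percentile(x[k][:,0],[1,5,20]).round(3))
```

```text
mat [0.4747 0.436  0.003 ]
mat [0.6518 0.4302 0.003 ]
mat [0.6445 0.173  0.003 ]
mat [0.4654 0.1782 0.003 ]
front lip L [0.4807 0.3689 0.03  ]
front lip R [0.4833 0.2495 0.03  ]
backL [0.6566 0.3738 0.037 ]
backR [0.6609 0.2567 0.037 ]
[ 313  115  160  129 5031]
flange 5031 [ 0.5477 -0.0319] [0.1799 0.1401] 5.91 [0.0706 0.0822 0.084 ]
rim y -0.3 [0.69  0.69  0.691]
rim y -0.25 [0.69 0.69 0.69]
rim y -0.2 [0.8   0.803 0.804]
rim y -0.15 [0.691 0.694 0.727]
rim y -0.1 [0.69  0.691 0.694]
rim y -0.05 [0.69  0.691 0.695]
rim y -0.0 [0.69  0.691 0.694]
rim y 0.05 [0.69  0.691 0.693]
rim y 0.1 [0.69  0.691 0.694]
scene rim y -0.4 [0.692 0.704 0.75 ]
scene rim y -0.3 [0.69  0.694 0.752]
scene rim y -0.2 [0.691 0.694 0.709]
scene rim y -0.1 [0.69  0.692 0.697]
scene rim y -0.0 [0.691 0.692 0.732]
scene rim y 0.1 [0.692 0.697 0.743]
```

View pics/d_w.png

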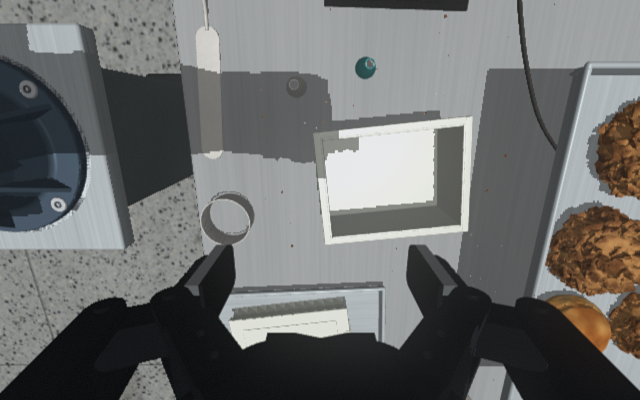

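Measurements:

| Item | Position | Yaw | Check |
|---|---|---|---|
| Tub | (0.548, -0.032) | 5.9° | flange reads 180×140 mm, as given |
| Mat centre | (0.559, 0.304) | -2° | |
| Pan grip | about (0.5835, 0.314, 0.075) | 181.7° | |
| Bun rim | x = 0.69 | | |

I'll tip the pan from the tub's +y side. Before moving I'll check the IK along that path.

```bash
cat >> h.py <<'E'
from scipy.spatial.transform import Rotation as Rn
GO=.155
D=np.pi/180
TUB=np.array([.5477,-.0319,0]); TY=5.9*D
GRIP=np.array([.5835,.3140,.075]); PY=181.7*D
def Rp(yaw,tilt=0): return Rn.from_euler('z',yaw).as_matrix()@Rn.from_euler('y',tilt).as_matrix()  # tilt>0: +x end down
OPT=1
def tool(Robj,opt=None):
    o=OPT if opt is None else opt
    return Robj@np.array([[0,1,0],[o,0,0],[0,0,-1]],float).T.__class__ and np.column_stack([o*Robj[:,1], o*Robj[:,0], -Robj[:,2]])
def pose(g,Robj,opt=None):
    T=tool(Robj,opt); return np.asarray(g)+Robj[:,2]*GO, Rn.from_matrix(T).as_euler('xyz')
def grip_from_lip(lip,R): return np.asarray(lip)+R@np.array([-.105,0,.069])
E
sed -i 's/return Robj@np.array.*and /return /' h.py
python3 - <<'E'
from h import *
R2=Rp(TY-np.pi/2); tubR=Rn.from_euler('z',TY).as_matrix()
lip=TUB+tubR@np.array([0,.035,.102])
for o in (1,-1):
    L=[pose(GRIP,Rp(PY),o),pose(GRIP+[0,0,.15],Rp(PY),o)]
    for a in np.linspace(0,1,4): L.append(pose((GRIP+[-.03,0,.15])*(1-a)+a*grip_from_lip(lip,Rp(TY-np.pi/2)),Rp(PY*(1-a)+a*(TY+1.5*np.pi)),o))
    for t in range(0,56,11): R=Rp(TY-np.pi/2,t*D); L.append(pose(grip_from_lip(lip,R),R,o))
    for p,r in L:
        q=manip.solve_ik(p,r); print(o,p.round(3),None if q is None else np.round(q,2))
E
```

```text
1 [0.584 0.314 0.23 ] [ 0.49  0.57  0.04  1.05  0.   -2.68]
1 [0.584 0.314 0.38 ] [ 0.49  0.49  0.3   1.39  0.   -2.68]
1 [0.554 0.314 0.38 ] [ 0.52  0.44  0.22  1.35  0.   -2.66]
1 [0.547 0.245 0.362] [0.42 0.38 0.08 1.27 0.   2.99]
1 [0.54  0.176 0.344] [ 0.32  0.34 -0.03  1.2   0.    2.33]
1 [0.533 0.107 0.326] [ 0.2   0.31 -0.12  1.14  0.    1.67]
1 [0.533 0.107 0.326] [ 0.2   0.31 -0.12  1.14  0.    1.67]
1 [0.538 0.063 0.342] [ 0.07  0.3  -0.1   1.18  0.19  1.54]
1 [0.543 0.016 0.349] [-0.06  0.32 -0.06  1.25  0.38  1.39]
1 [ 0.548 -0.031  0.347] [-0.18  0.38 -0.01  1.35  0.55  1.23]
1 [ 0.552 -0.077  0.336] [-0.29  0.48  0.05  1.5   0.7   1.05]
1 [ 0.557 -0.12   0.316] [-0.38  0.6   0.13  1.69  0.81  0.83]
-1 [0.584 0.314 0.23 ] [0.49 0.57 0.04 1.05 0.   0.46]
-1 [0.584 0.314 0.38 ] [0.49 0.49 0.3  1.39 0.   0.46]
-1 [0.554 0.314 0.38 ] [0.52 0.44 0.22 1.35 0.   0.49]
-1 [0.547 0.245 0.362] [ 0.42  0.38  0.08  1.27  0.   -0.16]
-1 [0.54  0.176 0.344] [ 0.32  0.34 -0.03  1.2   0.   -0.81]
-1 [0.533 0.107 0.326] [ 0.2   0.31 -0.12  1.14 -0.   -1.48]
-1 [0.533 0.107 0.326] [ 0.2   0.31 -0.12  1.14 -0.   -1.48]
-1 [0.538 0.063 0.342] [ 0.07  0.3  -0.1   1.18  0.19 -1.6 ]
-1 [0.543 0.016 0.349] [-0.06  0.32 -0.06  1.25  0.38 -1.75]
-1 [ 0.548 -0.031  0.347] [-0.18  0.38 -0.01  1.35  0.55 -1.91]
-1 [ 0.552 -0.077  0.336] [-0.29  0.48  0.05  1.5   0.7  -2.1 ]
-1 [ 0.557 -0.12   0.316] [-0.38  0.6   0.13  1.69  0.81 -2.31]
```

```bash
sed -i 's/^OPT=1/OPT=-1/' h.py
python3 - <<'E'
from h import *
p,r=pose(GRIP+[0,0,.10],Rp(PY)); manip.move_to(p,r)
p,r=pose(GRIP,Rp(PY)); print(manip.move_straight(p,r,vel=.1,until_force=8)); print(manip.observe()['ee_pos'],p)
manip.grasp(); o=manip.observe(); print(o['gripper_width'],o['wrist_force'],o['time'])
p,r=pose(GRIP+[0,0,.03],Rp(PY)); manip.move_straight(p,r,vel=.06)
o=manip.observe(); print(o['gripper_width'],o['wrist_force'],o['torque'])
f=frame('scene'); save(f,'e_s',(140,130,440,390),2.6); save(frame('wrist'),'e_w')
E
```

```text
False
[0.58375659 0.31410893 0.23071241] [0.5835 0.314  0.23  ]
0.17749416115990183 [-0.7867344  -1.32976177  2.14352322] 5.8167
0.17031072477370005 [ 0.07047106 -0.51361246 -3.89573333] [-0.00305827  0.08670646  0.01305997]
```

View pics/e_s.png

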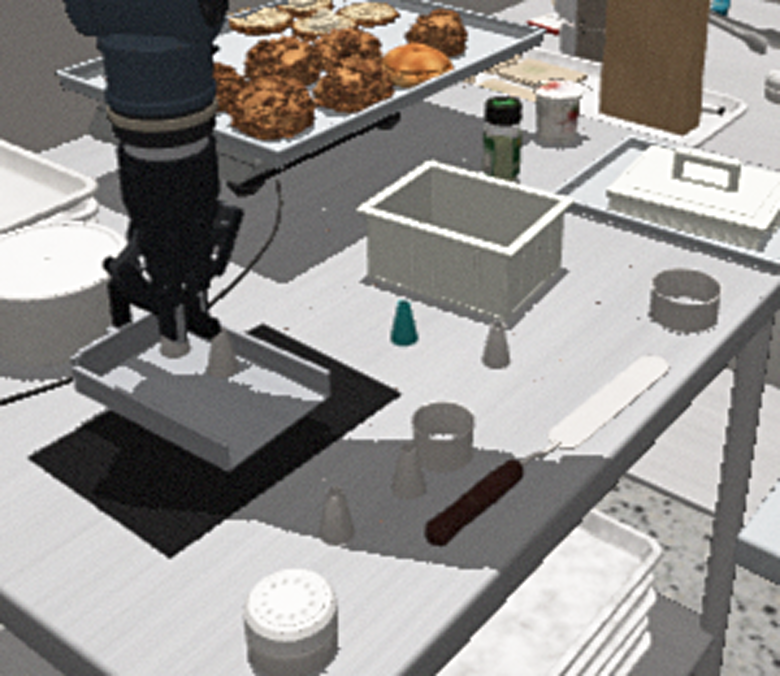

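View pics/e_w.png

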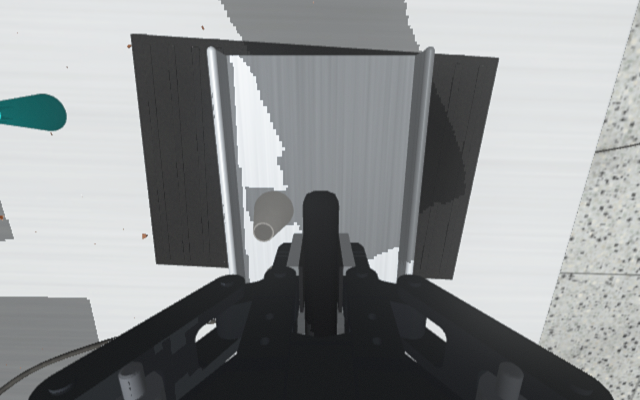

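The pan is held level with its nozzles still standing. Now I'll carry it over and tip it about its lip.

Run:
```python
from h import *
tubR=Rn.from_euler('z',TY).as_matrix()
lip=TUB+tubR@np.array([0,.035,.104])
p,r=pose(GRIP+[-.01,0,.13],Rp(PY)); manip.move_straight(p,r,vel=.12)
g2=grip_from_lip(lip,Rp(TY-np.pi/2)); g1=GRIP+[-.03,0,.13]
for a in (1/3,2/3,1):
    p,r=pose(g1*(1-a)+a*g2,Rp(PY*(1-a)+a*(TY+1.5*np.pi))); manip.move_straight(p,r,vel=.09)
save(frame('scene'),'f_s0',(140,100,440,330),2.6)
for t in (8,16,22,26):
    R=Rp(TY-np.pi/2,t*D); p,r=pose(grip_from_lip(lip,R),R); manip.move_straight(p,r,vel=.07)
for t in (29,32,35,38,41,44):
    R=Rp(TY-np.pi/2,t*D); p,r=pose(grip_from_lip(lip,R),R); manip.move_straight(p,r,vel=.06)
manip.sleep(.7)
save(frame('scene'),'f_s1',(140,100,440,330),2.6); save(frame('side'),'f_d1',(220,120,460,300),3.2)
o=manip.observe(); print(o['time'],o['wrist_force'],o['gripper_width'])
```

```text
15.6333 [-0.03070476 -0.36300482 -3.22321637] 0.17449843151781003
```

View pics/f_s0.png

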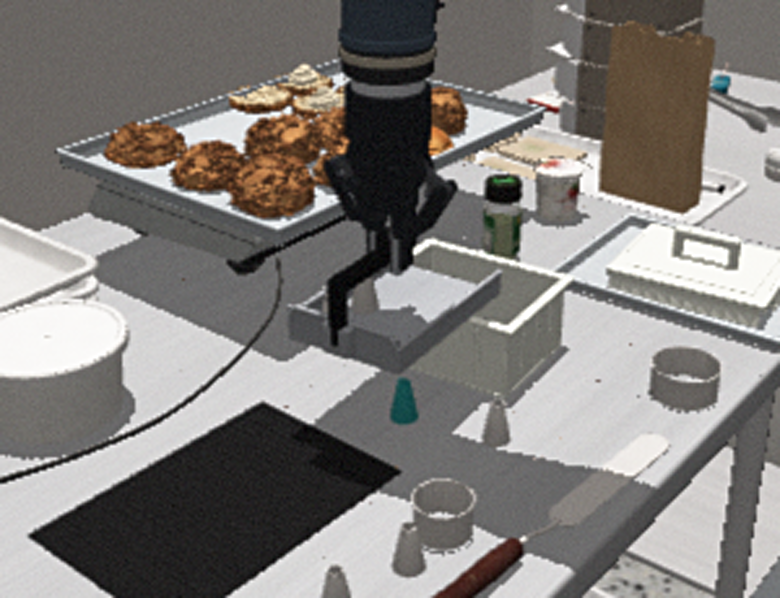

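View pics/f_s1.png

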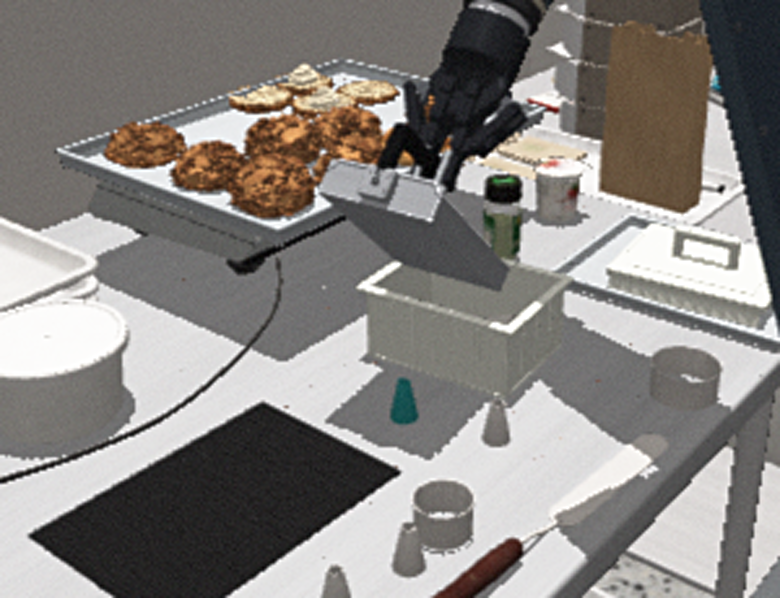

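View pics/f_d1.png

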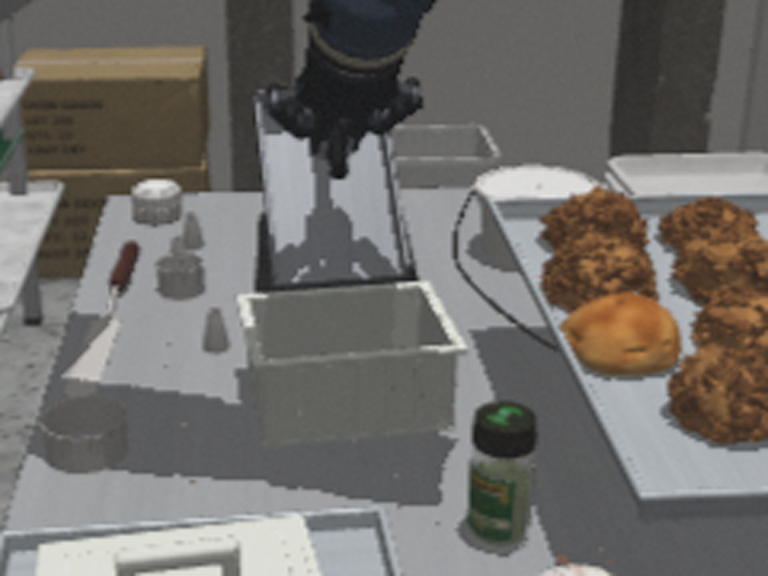

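The pan looks empty from the side, though the gripper hides part of it. I'll tip it a bit further, level it, check it is empty and set it back on the mat.

Run:
```python
from h import *
tubR=Rn.from_euler('z',TY).as_matrix()
lip=TUB+tubR@np.array([0,.035,.106])
for t in (50,):
    R=Rp(TY-np.pi/2,t*D); p,r=pose(grip_from_lip(lip,R),R); manip.move_straight(p,r,vel=.08)
manip.sleep(.5); save(frame('wrist'),'g_w1')
for t in (35,18,0):
    R=Rp(TY-np.pi/2,t*D); p,r=pose(grip_from_lip(lip+[0,0,.01],R),R); manip.move_straight(p,r,vel=.15)
save(frame('scene'),'g_s'); save(frame('side'),'g_d',(220,120,460,300),3.2)
yaw=178*D; R=Rp(yaw); g1=np.array([.559,.3044,.003])+R@np.array([-.015,0,.072]); g0=grip_from_lip(lip,Rp(TY-np.pi/2))+[0,0,.04]
for a in (1/3,2/3,1):
    p,r=pose(g0*(1-a)+a*(g1+[0,0,.1]),Rp(yaw*a+(1-a)*(TY+1.5*np.pi))); manip.move_straight(p,r,vel=.12)
save(frame('side'),'g_d2',(220,120,460,300),3.2); save(frame('scene'),'g_s2')
print(manip.observe()['time'])
```

```text
20.925
```

View pics/g_s2.png

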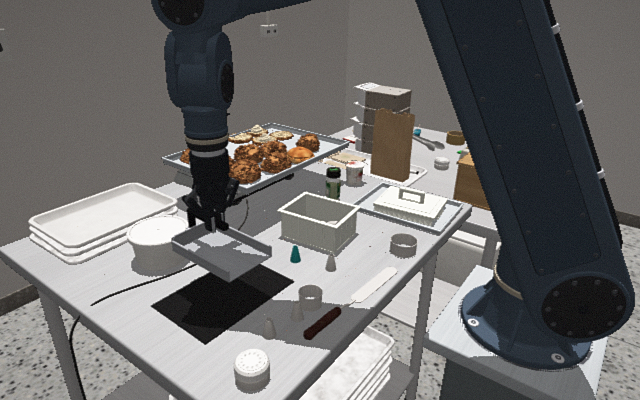

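View pics/g_d2.png

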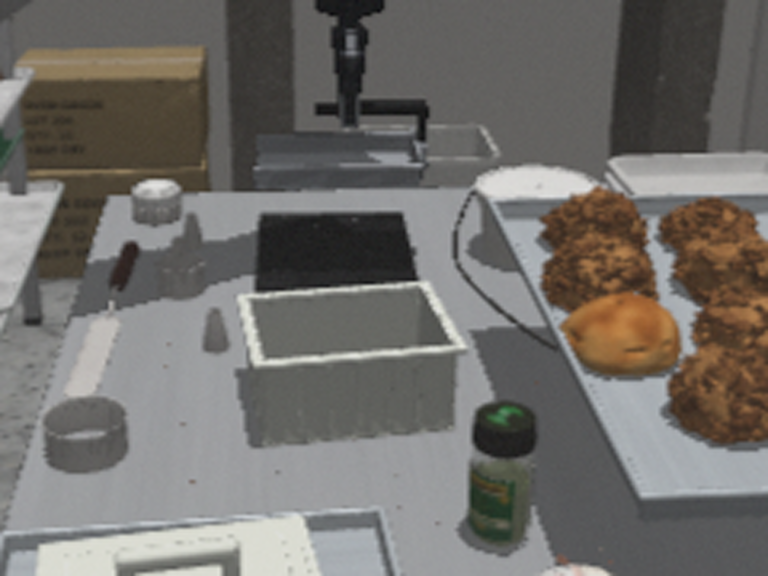

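View pics/g_w1.png

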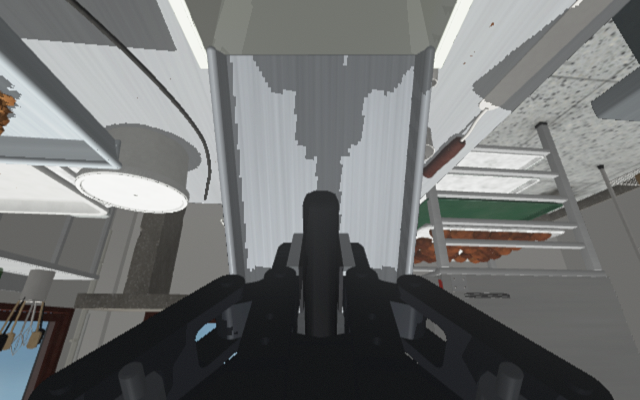

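The pan is empty and level. I'll set it down.

Run:
```python
from h import *
yaw=178*D; R=Rp(yaw); g1=np.array([.559,.3044,.003])+R@np.array([-.015,0,.072])
p,r=pose(g1+[0,0,.012],R); manip.move_straight(p,r,vel=.1)
p,r=pose(g1-[0,0,.006],R); print(manip.move_straight(p,r,vel=.02,until_force=2.5)); o=manip.observe(); print(o['ee_pos'],o['wrist_force'])
manip.gripper_open(); 
p,r=pose(g1+[0,0,.1],R); manip.move_straight(p,r,vel=.15)
manip.move_to([0.50,0.24,0.42],[np.pi,0,0])
f=frame('wrist'); save(f,'h_w'); W=cloud(f); Z=W[...,2]
u0=W[...,0]; v0=W[...,1]
def rect(m,name):
    P=W[m][:,:2].astype(np.float32); r=cv2.minAreaRect(P); print(name,len(P),np.round(r[0],4),np.round(r[1],4),round(r[2],2),np.round(np.nanpercentile(W[m][:,2],[1,50,99]),4))
rect((Z>.06)&(Z<.1)&(abs(u0-.59)<.1)&(abs(v0-.3)<.04),'handle')
rect((Z>.02)&(Z<.06)&(abs(u0-.57)<.12)&(abs(v0-.3)<.09),'lips')
for (x,y,k) in [(.3964,.343,'t0'),(.384,.272,'t1'),(.428,.087,'t2')]:
    m=(abs(u0-x)<.025)&(abs(v0-y)<.025)&(Z>.012)&(Z<.06)
    t=m&(Z>.033); print(k,m.sum(),np.median(W[t],0).round(4) if t.any() else None, np.mean(W[m],0).round(4))
print(manip.observe()['time'])
```

```text
True
[0.57392281 0.30387768 0.2302401 ] [-0.64064412 -0.63769794  4.62598335]
handle 1916 [0.598  0.3033] [0.016  0.1222] 87.96 [0.0781 0.0828 0.0849]
lips 2292 [0.5662 0.3046] [0.1222 0.1929] 87.89 [0.0204 0.0298 0.0407]
t0 293 [0.3968 0.3423 0.0379] [0.3971 0.3423 0.0265]
t1 275 [0.3848 0.272  0.038 ] [0.3848 0.2724 0.0264]
t2 265 [0.4279 0.0874 0.037 ] [0.4285 0.0873 0.0266]
25.475
```

View pics/h_w.png

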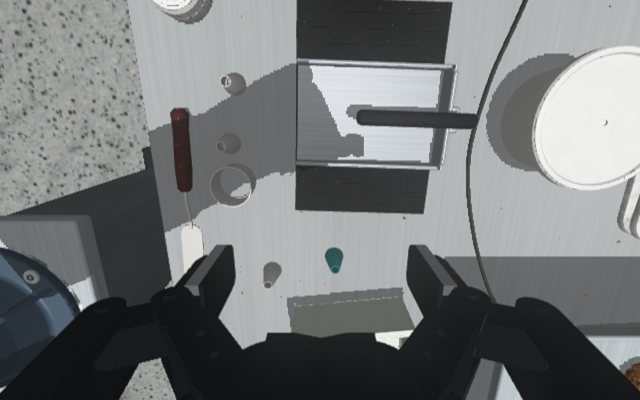

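The pan is back and centred: the handle measurement puts its middle at (0.5585, 0.3035) and its height is right. Next I'll pick a jaw angle for each loose nozzle that keeps clear of its neighbours.

```bash
cat >> h.py <<'E'
def jaw_angles(W,c,zmin=.012,n=24):
    "clearance of open fingers (38..60 mm out, +-12 mm wide) to things above zmin, per jaw direction"
    P=W.reshape(-1,3); P=P[np.isfinite(P[:,0])]; d=P[:,:2]-c[:2]; r=np.hypot(*d.T)
    P=P[(r>.018)&(r<.11)&(P[:,2]>zmin)&(P[:,2]<.2)]; d=P[:,:2]-c[:2]; out=[]
    for a in np.arange(n)*np.pi/n:
        t=d@[np.cos(a),np.sin(a)]; s=d@[-np.sin(a),np.cos(a)]
        dx=np.maximum(0,np.maximum(.015-abs(t),abs(t)-.059)); dy=np.maximum(0,abs(s)-.012)
        out.append((np.percentile(np.hypot(dx,dy),.2) if len(P) else 1,a/D))
    return out
E
python3 - <<'E'
from h import *
f=frame('wrist'); W=cloud(f)
# blank gripper
W[f['z_map']<.25]=np.nan
for k,c in [('t0',(.3968,.3425)),('t1',(.3846,.2722)),('t2',(.428,.0873))]:
    o=jaw_angles(W,np.array(c)); print(k,[(round(x*1000),round(a)) for x,a in o])
im=f['img'].astype(int); m=(im[...,2]>im[...,0]+25)&(np.arange(640)[None]<215); print('spat handle',np.nanpercentile(W[m],[2,50,98],axis=0).round(3))
E
```

```text
t0 [(18, 0), (13, 7), (11, 15), (12, 22), (12, 30), (11, 38), (12, 45), (11, 52), (5, 60), (3, 68), (3, 75), (3, 82), (3, 90), (5, 98), (11, 105), (19, 112), (21, 120), (20, 128), (20, 135), (23, 142), (28, 150), (34, 158), (31, 165), (25, 172)]
t1 [(0, 0), (0, 7), (0, 15), (0, 22), (0, 30), (1, 38), (1, 45), (0, 52), (0, 60), (0, 68), (0, 75), (0, 82), (0, 90), (0, 98), (0, 105), (0, 112), (0, 120), (0, 128), (0, 135), (0, 142), (0, 150), (0, 158), (0, 165), (0, 172)]
t2 [(24, 0), (24, 7), (25, 15), (24, 22), (24, 30), (27, 38), (32, 45), (39, 52), (46, 60), (41, 68), (35, 75), (27, 82), (20, 90), (14, 98), (11, 105), (12, 112), (12, 120), (11, 128), (13, 135), (18, 142), (23, 150), (28, 158), (31, 165), (27, 172)]
spat handle [[0.318 0.3   0.02 ]
 [0.325 0.306 0.023]
 [0.331 0.312 0.024]]
```

```bash
cat >> h.py <<'E'
def nozz(W,x,y,r=.024):
    m=(np.hypot(W[...,0]-x,W[...,1]-y)<r)&(W[...,2]>.012)&(W[...,2]<.06); t=m&(W[...,2]>.033)
    if m.sum()<40 or t.sum()<5: return None
    a=np.median(W[t],0); b=np.mean(W[m],0); return np.r_[(a[:2]+b[:2])/2,W[m][:,2].max()]
def pick(c,a,z,off=(0,0)):
    rr=[np.pi,0,a*D]; p=np.array([c[0]+off[0],c[1]+off[1],z+GO])
    manip.move_to(p+[0,0,.09],rr)
    hit=manip.move_straight(p,rr,vel=.1,until_force=8); manip.grasp()
    manip.move_straight(p+[0,0,.13],rr,vel=.2); o=manip.observe(); print('pick hit',hit,'width',round(o['gripper_width'],3),'F',o['wrist_force'].round(2),'t',o['time'])
def drop(dx,dy,zg=.068):
    tubR=Rn.from_euler('z',TY).as_matrix(); q=TUB+tubR@np.array([dx,dy,0]); rr=[np.pi,0,TY]
    manip.move_to([q[0],q[1],.19+GO],rr); hit=manip.move_straight([q[0],q[1],zg+GO],rr,vel=.12,until_force=8)
    manip.gripper_open(); manip.move_straight([q[0],q[1],.19+GO],rr,vel=.2); print('drop hit',hit,manip.observe()['time'])
E
python3 - <<'E'
from h import *
W=cloud(frame('wrist')); c=nozz(W,.428,.0873); print(c)
pick(c,60,.027)
save(frame('scene'),'i_s'); save(frame('side'),'i_d')
E
```

```text
[0.42813858 0.08721749 0.04104217]
pick hit False width 0.225 F [-0.44  0.15 -0.35] t 29.2417
```

View pics/i_s.png

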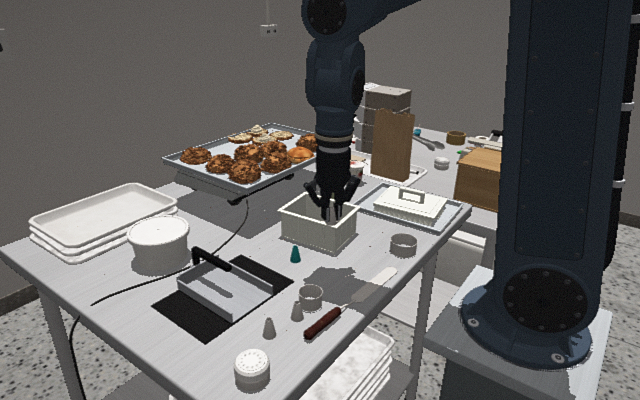

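The gripper closed to 19 mm on the nozzle, which fits its taper, so it is held. I'll drop it and go for the next one.

Run:
```python
from h import *
drop(-15e-3,.02)
manip.move_to([0.50,0.24,0.42],[np.pi,0,0]); f=frame('wrist'); save(f,'j_w'); W=cloud(f)
c=nozz(W,.3846,.2722); print(c, nozz(W,.3968,.3425))
if c is not None and np.hypot(c[0]-.3846,c[1]-.2722)<.004:
    pick(c,0,.033,off=(.004,0)); save(frame('scene'),'j_s')
```

```text
drop hit False 32.6417
[0.38484312 0.27189642 0.04114075] [0.39674317 0.34272047 0.04197108]
pick hit False width 0.2 F [ 0.23  0.43 -0.97] t 36.9833
```

View pics/j_s.png

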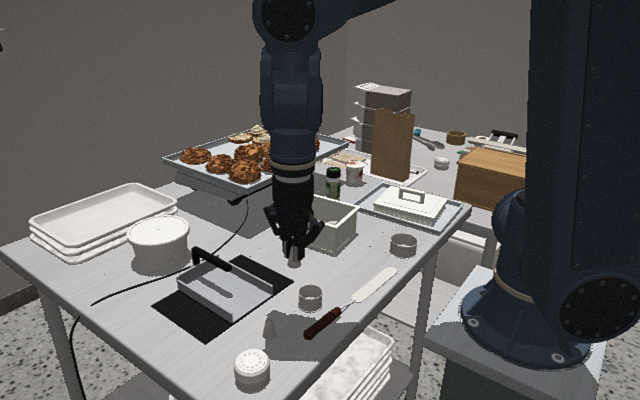

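View pics/j_w.png

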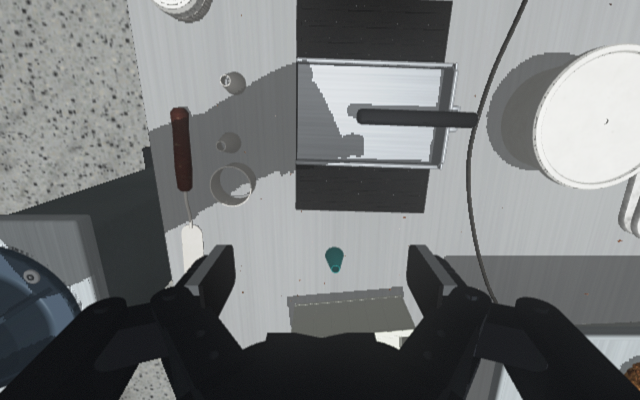

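Run:
```python
from h import *
drop(0.015,-.02,.075)
manip.move_to([0.50,0.24,0.42],[np.pi,0,0]); f=frame('wrist'); save(f,'k_w0'); W=cloud(f)
c=nozz(W,.3968,.3425); print(c)
if c is not None and np.hypot(c[0]-.3968,c[1]-.3425)<.004:
    pick(c,-22,.027); drop(0.015,.02,.07)
manip.move_to([0.46,-0.02,0.45],[np.pi,0,0]); f=frame('wrist'); save(f,'k_w',(180,60,580,360),2); save(frame('scene'),'k_s')
W=cloud(f);Z=W[...,2]
m=((Z>.07)&(Z<.092)&(W[...,0]<.66)&(abs(W[...,1])<.15)).astype(np.uint8)
n,l,s,c=cv2.connectedComponentsWithStats(m)
for i in range(1,n):
    if s[i][4]>300: print(cv2.minAreaRect(W[l==i][:,:2].astype(np.float32)))
print(manip.observe()['time'])
```

```text
drop hit False 40.9083
[0.39681174 0.34244843 0.04183469]
pick hit False width 0.232 F [ 0.14 -0.43 -0.52] t 45.4583
drop hit False 49.4583
((0.547907829284668, -0.03200536221265793), (0.18016882240772247, 0.1404319554567337), 5.918431758880615)
50.1917
```

View pics/k_w.png

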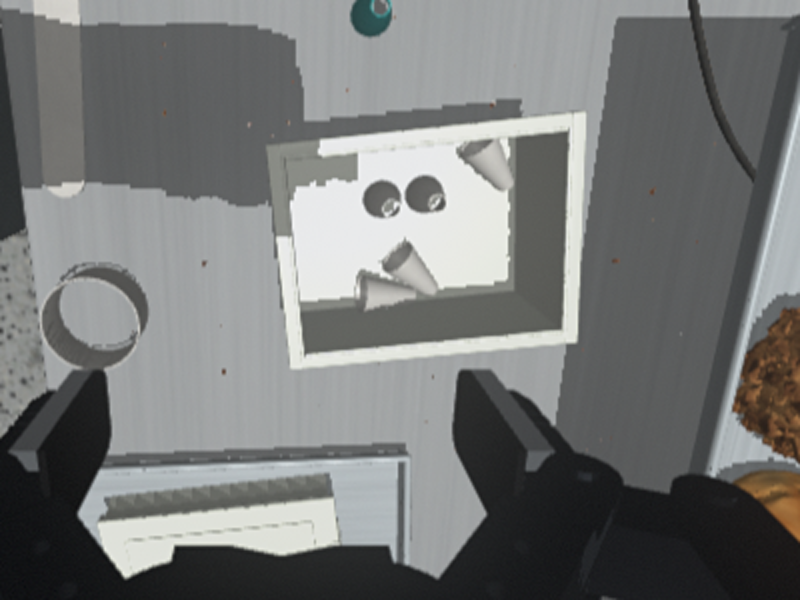

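View pics/k_s.png

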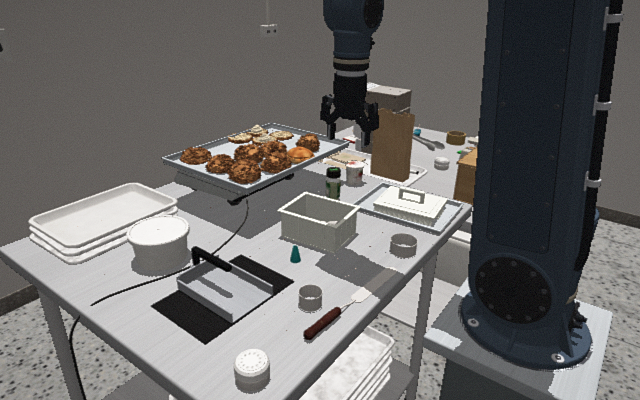

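All five nozzles are in the tub: two in the pan load, three from the table. The tub hasn't moved. Next I'll measure the lid and the tray.

Run:
```python
from h import *
manip.move_to([0.40,-0.17,0.45],[np.pi,0,0]); f=frame('wrist'); save(f,'l_w'); s=frame('scene'); save(s,'l_s',(340,160,500,260),4.8); save(frame('side'),'l_d',(190,240,430,380),3)
for nm,F in (('w',f),('s',s),('d',frame('side'))):
    W=cloud(F); 
    if nm=='w': W[F['z_map']<.2]=np.nan
    Z=W[...,2]; near=(abs(W[...,0]-.39)<.17)&(abs(W[...,1]+.29)<.17)
    for lo,hi in ((.05,.075),(.022,.034),(.008,.02)):
        m=near&(Z>lo)&(Z<hi)
        n,l,st,c=cv2.connectedComponentsWithStats(m.astype(np.uint8))
        for i in range(1,n):
            if st[i][4]>120: print(nm,lo,st[i],np.round(np.nanmedian(Z[l==i]),4),[np.round(q,4) for q in cv2.minAreaRect(W[l==i][:,:2].astype(np.float32))])
```

```text
w 0.05 [304 272  58  20 729] 0.0682 [array([ 0.416 , -0.3288]), array([0.08  , 0.0145]), np.float64(6.7917)]
w 0.022 [  261   216   137   103 10348] 0.0321 [array([ 0.4164, -0.3297]), array([0.1887, 0.1505]), np.float64(7.1454)]
w 0.008 [ 237  196  196  133 2777] 0.016 [array([ 0.4237, -0.3308]), array([0.2823, 0.2164]), np.float64(2.6721)]
w 0.008 [266 211 121  19 565] 0.0135 [array([ 0.4069, -0.2542]), array([0.1797, 0.0046]), np.float64(7.0962)]
s 0.05 [399 187  26  12 149] 0.0643 [array([ 0.4156, -0.3277]), array([0.0788, 0.0188]), np.float64(6.6473)]
s 0.022 [ 373  186   74   35 1181] 0.0318 [array([ 0.4174, -0.3272]), array([0.1918, 0.1538]), np.float64(7.0616)]
s 0.008 [360 207  87  27 487] 0.0146 [array([ 0.4021, -0.2356]), array([0.2559, 0.0667]), np.float64(11.7369)]
d 0.05 [256 288  39  15 344] 0.0661 [array([ 0.4155, -0.3309]), array([0.0792, 0.0163]), np.float64(6.4109)]
d 0.022 [ 229  281   98   61 3876] 0.0321 [array([ 0.4153, -0.3299]), array([0.1891, 0.1537]), np.float64(7.3707)]
d 0.008 [ 203  278  147   80 1313] 0.0159 [array([ 0.4231, -0.3322]), array([0.2835, 0.2182]), np.float64(2.5997)]
d 0.008 [232 328  93  20 541] 0.0137 [array([ 0.4248, -0.4044]), array([0.1793, 0.0076]), np.float64(7.0807)]
```

View pics/l_w.png

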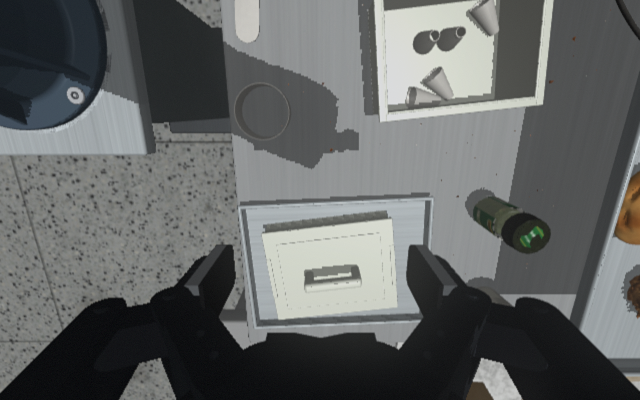

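View pics/l_s.png

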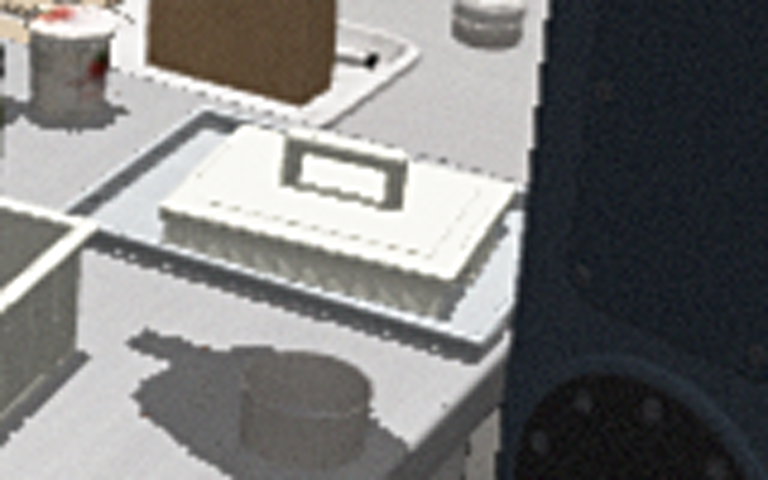

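View pics/l_d.png

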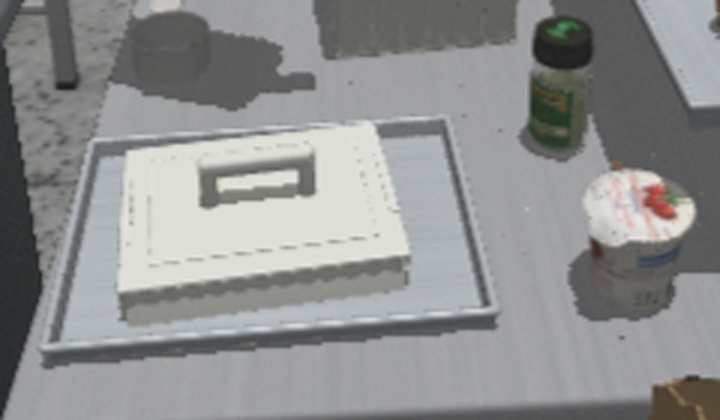

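The lid handle is at (0.416, -0.329) with yaw 7°, and three views agree to about 1 mm. Its 80 mm length and 68 mm top height match the description. The tray centre is (0.4235, -0.3315) with yaw 2.6°. I'll pick up the lid and hold it above the tub.

Run:
```python
from h import *
LG=np.array([.416,-.329,.062]); LY=7.1*D
p,r=pose(LG+[0,0,.09],Rp(LY),1); manip.move_to(p,r)
p,r=pose(LG,Rp(LY),1); print(manip.move_straight(p,r,vel=.08,until_force=8)); manip.grasp()
print(manip.observe()['gripper_width'])
p,r=pose(LG+[0,0,.19],Rp(LY),1); manip.move_straight(p,r,vel=.12); o=manip.observe(); print(o['gripper_width'],o['wrist_force'])
G=np.array([TUB[0],TUB[1],.0]); 
p,r=pose(G+[0,0,.252],Rp(TY),1); manip.move_straight(p,r,vel=.12)
p,r=pose(G+[0,0,.175],Rp(TY),1); manip.move_straight(p,r,vel=.1)
f=frame('side'); save(f,'m_d',(260,120,420,270),4); s=frame('scene'); save(s,'m_s',(240,140,400,260),4.8)
for nm,F in (('s',s),('d',f)):
    W=cloud(F);Z=W[...,2]; near=(abs(W[...,0]-.548)<.13)&(abs(W[...,1]+.032)<.12)
    for lo,hi in ((.135,.152),(.07,.086)):
        m=near&(Z>lo)&(Z<hi)&(F['img'].max(2)>90)
        n,l,st,c=cv2.connectedComponentsWithStats(m.astype(np.uint8))
        for i in range(1,n):
            if st[i][4]>150: print(nm,lo,st[i][4],np.round(np.nanmedian(Z[l==i]),4),[np.round(q,4) for q in cv2.minAreaRect(W[l==i][:,:2].astype(np.float32))])
print(manip.observe()['time'],manip.observe()['ee_pos'],p)
```

```text
False
0.1516240062073078
0.15043487534435845 [ 1.05368077 -0.50526612 -1.99637217]
s 0.135 1727 0.1455 [array([ 0.5487, -0.0304]), array([0.1914, 0.1551]), np.float64(6.5307)]
s 0.07 497 0.0813 [array([ 0.5493, -0.0302]), array([0.184 , 0.1437]), np.float64(6.2741)]
d 0.135 1568 0.1455 [array([ 0.5465, -0.0336]), array([0.1886, 0.1511]), np.float64(6.1831)]
d 0.07 400 0.0817 [array([ 0.5474, -0.0442]), array([0.1808, 0.1204]), np.float64(5.3322)]
60.325 [ 0.54798748 -0.03190556  0.33074618] [ 0.5477 -0.0319  0.33  ]
```

View pics/m_d.png

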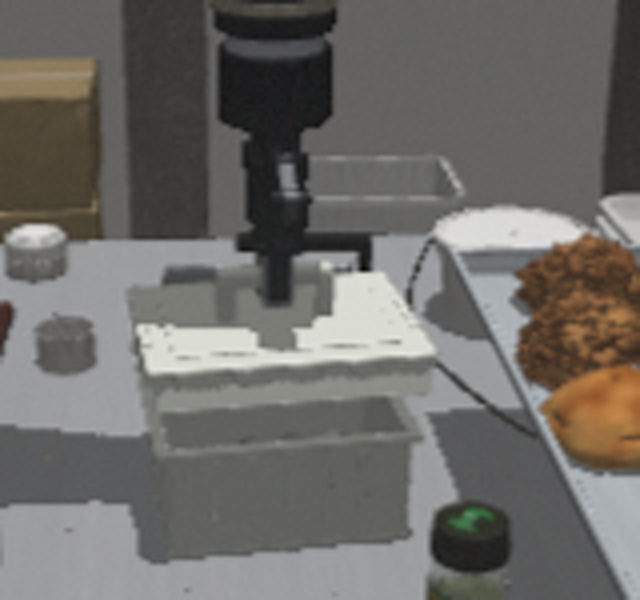

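View pics/m_s.png

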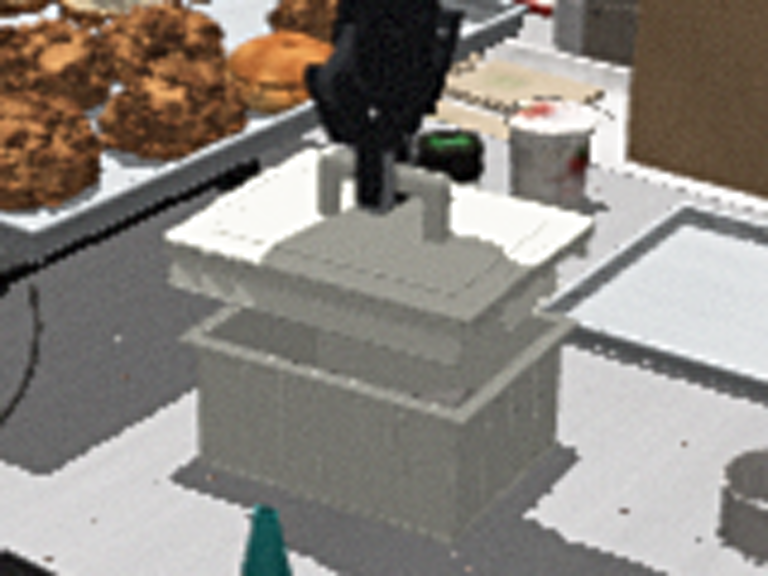

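The lid sits over the tub to within 1 mm and about 0.5° in both views. I'll press it down in force-limited steps.

Run:
```python
from h import *
G=np.array([TUB[0]+.0005,TUB[1],0]); R=Rp(TY)
def go(z,v,f): 
    p,r=pose(G+[0,0,z],R,1); h=manip.move_straight(p,r,vel=v,until_force=f); o=manip.observe(); print(z,h,'grip z',round(o['ee_pos'][2]-GO,4),o['wrist_force'].round(1),o['torque'].round(2)); return h
go(.145,.06,10)
for z in np.arange(.140,.111,-.003):
    h=go(z,.02,14)
    if h: break
save(frame('side'),'n_d',(260,120,420,270),4)
print(manip.observe()['time'])
```

```text
0.145 False grip z 0.1448 [ 0.8  0.3 -2.5] [ 0.01 -0.02  0.03]
0.14 False grip z 0.14 [-0.5 -0.6 -2.4] [-0.05 -0.    0.  ]
0.137 False grip z 0.1368 [ 0.2  0.2 -2. ] [-0.    0.01  0.02]
0.134 False grip z 0.1338 [ 0.1 -0.2 -1.4] [ 0.04 -0.04 -0.01]
0.131 False grip z 0.1308 [-1.1 -1.5 -2.1] [-0.06  0.12 -0.01]
0.128 False grip z 0.1282 [-0.3  0.2  1.6] [-0.04  0.08 -0.02]
0.125 False grip z 0.1253 [ 0.9 -0.1  4.9] [-0.12  0.28  0.04]
0.122 False grip z 0.1216 [ 0.1 -0.5 -0.4] [-0.09  0.09  0.04]
0.119 False grip z 0.1186 [-0.2  0.1 -1.6] [0.01 0.01 0.03]
0.11599999999999999 True grip z 0.1173 [-1.   0.6  5.4] [0.03 0.27 0.03]
63.7333
```

View pics/n_d.png

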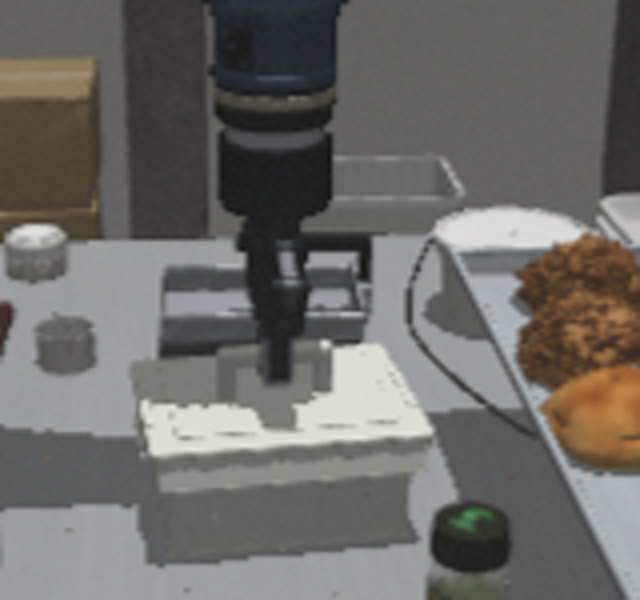

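The push force rose, dropped as the clips passed, and then a hard stop came at 117.3 mm, where the lid should be home at 117. I'll press once more, then lift a little and check both the weight and how square the lid sits.

Run:
```python
from h import *
G=np.array([TUB[0]+.0005,TUB[1],0]); R=Rp(TY)
p,r=pose(G+[0,0,.1125],R,1); h=manip.move_straight(p,r,vel=.015,until_force=13); o=manip.observe(); print(h,o['ee_pos'][2]-GO,o['wrist_force'])
p,r=pose(G+[0,0,.147],R,1); manip.move_straight(p,r,vel=.06); manip.sleep(.3); o=manip.observe(); print(o['wrist_force'],o['torque'],o['gripper_width'],o['time'])
f=frame('side'); save(f,'o_d',(260,120,420,270),4); s=frame('scene'); save(s,'o_s',(240,140,400,260),4.8)
```

```text
True 0.11731580286038598 [-0.76732528  0.27754519  5.96019165]
[-0.13244563 -0.03252083 -6.70227113] [-0.02522303  0.06593897  0.06015452] 0.1517834459102748 64.9
```

View pics/o_d.png

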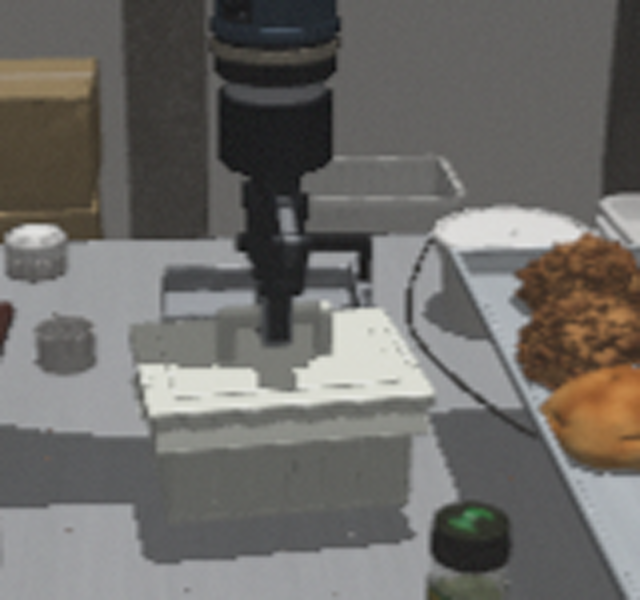

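View pics/o_s.png

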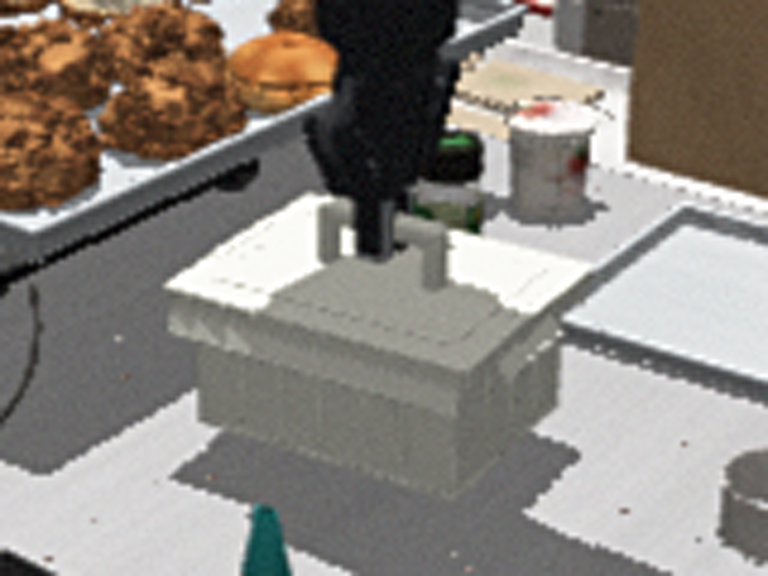

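Both clips hold: 6.7 N matches the closed tub, and it hangs level. I'll carry it to the tray.

Run:
```python
from h import *
G=np.array([TUB[0]+.0005,TUB[1],0]); T=np.array([.4235,-.3315,0]); TR=2.6*D
p,r=pose(G+[0,0,.26],Rp(TY),1); manip.move_straight(p,r,vel=.12)
p,r=pose(T+[0,0,.26],Rp(TR),1); manip.move_straight(p,r,vel=.12)
p,r=pose(T+[0,0,.132],Rp(TR),1); manip.move_straight(p,r,vel=.1)
p,r=pose(T+[0,0,.115],Rp(TR),1); h=manip.move_straight(p,r,vel=.02,until_force=5); o=manip.observe(); print(h,o['ee_pos']-[0,0,GO],o['wrist_force'])
manip.gripper_open(); p,r=pose(T+[0,0,.24],Rp(TR),1); manip.move_straight(p,r,vel=.12)
manip.move_to([0.40,-0.12,0.47],[np.pi,0,0]); manip.sleep(.3)
f=frame('wrist'); save(f,'p_w'); s=frame('scene'); save(s,'p_s'); d=frame('side'); save(d,'p_d'); save(d,'p_dz',(190,200,430,380),3); save(s,'p_sz',(340,140,500,260),4.8)
for nm,F in (('w',f),('s',s),('d',d)):
    W=cloud(F); 
    if nm=='w': W[F['z_map']<.2]=np.nan
    Z=W[...,2]; near=(abs(W[...,0]-.42)<.17)&(abs(W[...,1]+.33)<.15)
    for lo,hi in ((.105,.14),(.08,.096),(.0085,.02)):
        m=near&(Z>lo)&(Z<hi)
        n,l,st,c=cv2.connectedComponentsWithStats(m.astype(np.uint8))
        for i in range(1,n):
            if st[i][4]>120:
                q=W[l==i]; A=np.c_[q[:,:2]-q[:,:2].mean(0),np.ones(len(q))]; pl=np.linalg.lstsq(A,q[:,2],rcond=None)[0]
                print(nm,lo,st[i][4],np.round(np.nanmedian(Z[l==i]),4),[np.round(q,4) for q in cv2.minAreaRect(q[:,:2].astype(np.float32))],'tilt',(pl[:2]/D).round(2))
print(manip.observe()['time'],manip.observe()['wrist_force'])
```

```text
True [ 0.42356356 -0.33154537  0.12034876] [4.78002990e-05 5.62017343e-01 4.76223056e+00]
w 0.105 535 0.1212 [array([ 0.4236, -0.326 ]), array([0.0796, 0.0068]), np.float64(2.8726)] tilt [  0.78 -56.89]
w 0.08 8528 0.0903 [array([ 0.423 , -0.3219]), array([0.189 , 0.1327]), np.float64(2.4055)] tilt [-0.03 -1.31]
w 0.0085 1386 0.0165 [array([ 0.4254, -0.328 ]), array([0.2858, 0.2114]), np.float64(2.8451)] tilt [0.05 0.52]
w 0.0085 342 0.0147 [array([ 0.4205, -0.2681]), array([0.1652, 0.0033]), np.float64(2.348)] tilt [-1.42 31.44]
s 0.105 160 0.1223 [array([ 0.4241, -0.329 ]), array([0.0809, 0.0196]), np.float64(0.3663)] tilt [  0.66 -10.22]
s 0.08 1316 0.0902 [array([ 0.4241, -0.3279]), array([0.1898, 0.1557]), np.float64(2.9771)] tilt [ 0.39 -1.37]
s 0.0085 370 0.0154 [array([ 0.4243, -0.2937]), array([0.288, 0.152]), np.float64(3.5325)] tilt [-0.26 -0.45]
s 0.0085 220 0.0142 [array([ 0.3944, -0.2906]), array([0.204 , 0.1004]), np.float64(37.9459)] tilt [-0.12  0.17]
d 0.105 375 0.1236 [array([ 0.4226, -0.3324]), array([0.0799, 0.0168]), np.float64(3.0296)] tilt [-2.7  48.18]
d 0.08 4018 0.0903 [array([ 0.4226, -0.3317]), array([0.1886, 0.1522]), np.float64(2.5947)] tilt [-0.04  1.02]
d 0.0085 1227 0.0162 [array([ 0.4241, -0.3317]), array([0.286 , 0.2184]), np.float64(2.8516)] tilt [ 0.06 -0.29]
d 0.0085 391 0.0141 [array([ 0.4254, -0.3943]), array([0.165 , 0.0054]), np.float64(2.6402)] tilt [ 0.38 -7.86]
75.0333 [-0.87842309 -0.19059843  0.04286056]
```

View pics/p_s.png

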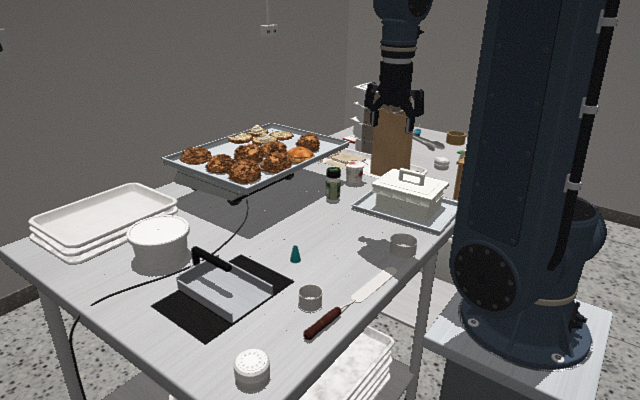

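View pics/p_dz.png

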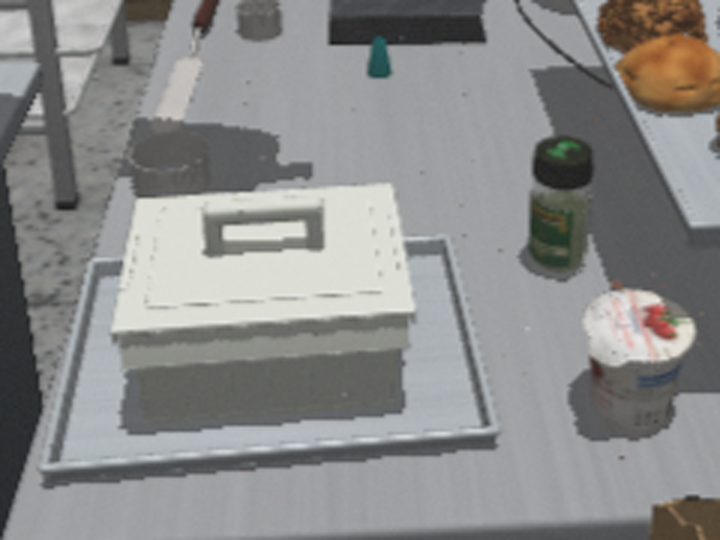

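View pics/p_sz.png

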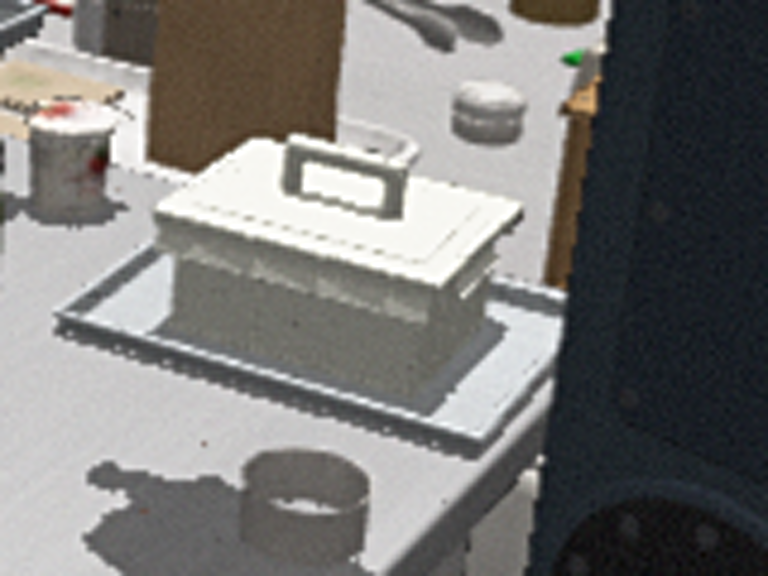

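The tub stands flat and central in the tray with the lid home. The pan is on the mat, no grey nozzles remain outside, and the bystanders haven't moved. Handing in.

```bash
python3 -c "
from bench import manip
manip.close_job(); print(manip.observe()['time'])"
```

```text
the job is handed in; nothing more can be done
the job is handed in; nothing more can be done
```

The job is done and handed in after about 75 s on the robot's clock; no verdict comes back, so what follows rests on my own checks.

**What I did:** I tipped the pan's two nozzles into the tub over its left wall. The empty pan then went back on the mat before I added the three grey table nozzles, because the gripper had to be free. I left the turquoise one alone. I pressed the lid on and stood the closed tub in the small sheet pan.

**Last checks:**
- **Nozzles:** the wrist view showed all five inside the tub before the lid went on. None were left in the pan or on the table.
- **Pan:** its middle measured (0.5585, 0.3035) against a mat centre of (0.559, 0.304). It stands flat and is turned with the mat.
- **Lid:** the force peaked and dropped as the clips passed. The hard stop came at 117.3 mm, against 117 expected. The tub then hung level from the handle at 6.7 N, about its full weight.
- **Tub in the sheet pan:** its centre is within about 1 mm of the sheet pan's centre in the side view, with the handle at the expected height.
- **Everything else:** the cutters, shaker and spatula look unmoved in the pictures.

**Disagreement:** plane fits to the lid showed about 1° of tilt, with opposite signs from different cameras. I took that as picking up the skirt edges rather than a real tilt. No other check failed, and I saw nothing knocked aside during the run.

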